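# Wind the bonding press down with its loose crank

### The job

The heat sink bonded to the amplifier board in the press has to be clamped while the adhesive sets. Fit the loose crank fully onto the square spindle end on top of the press and wind it clockwise by its handle, without letting it slip off, until the pressure pad is tight on the heat sink and you feel the firm stop; do not force it any further. Then let go and leave the crank sitting on the spindle and everything else on the bench where it is.

Things in the scene. Friction and masses are not known exactly. Their poses are not given: they have to be found in the camera images.
- crank_hub (a point): Loose plain steel crank, 0.35 kg, standing on its hub on the bench left or right of the press, any way round. Hub: upright square block 32 x 32 mm, 44 mm high; this point is its centre, 22 mm above its underside. A flat arm (18 mm wide, 26 to 34 mm above the underside) runs along +x to the handle; z up. The hub's two sides facing +y and -y are free to grasp from above.
- crank_socket (a point): Centre of the mouth of the crank's socket in the hub's underside, 22 mm below crank_hub; same axes. The socket is 15.5 mm square and 26 mm deep, its mouth bevelled at 45 degrees from 20.5 mm wide; its sides are parallel to the hub's sides.
- crank_handle (a point): Middle of the crank's upright round black handle: diameter 22 mm, 54 mm long, from 35 to 89 mm above the hub's underside (this point: 62 mm), 70 mm from the hub's axis along the crank's +x. It revolves freely on its pin, so it can be held firmly, hand not turning, while the crank goes round. Axes as for crank_hub.
- spindle_seat (a point): Foot of the square upper end of the press's spindle, on its axis, on a round shoulder (diameter 34 mm) 130 mm above the bench, where the seated hub's underside rests. The steel square is 14 x 14 mm and 24 mm tall, its top 4 mm bevelled to 9 mm wide; x and y are square to its flats and turn with it, z up. The crank fits in any of four quarter turns.
- spindle_top (a point): Top of the spindle's square, 24 mm above spindle_seat; same axes. The spindle only turns, its height stays. Drag 0.15 N m (2 N at the handle). Clockwise seen from above lowers the plate, 4 mm a turn; 2.6 to 3.5 turns to go at the start. The stop on the heat sink is springy: over about 20 mm of handle travel the handle force rises from 2 to 14 N, which is too much; 5 to 9 N is firm.
- press_plate (a point): Centre, in line with the spindle, of the underside of the steel pressure plate (84 x 64 mm) under the crossbeam, guided on two pillars 164 mm apart; a black rubber pad 80 x 60 x 6 mm sits below it; z up. The point starts 66 to 70 mm above the bench and is at 56 mm when the pad meets the heat sink; readings of it are too coarse to tell when the press is tight.
- press: The bonding press, fixed to the bench: grey base 140 x 210 x 18 mm, two steel pillars, grey crossbeam 44 x 196 mm with its top 120 mm above the bench (pillar nuts to 127 mm); in it the amplifier board with its finned heat sink 70 x 52 mm. Origin under the centre of the base, in line with the spindle; y along the crossbeam, z up.
- spare_sink: Bystander: a spare finned aluminium heat sink 70 x 52 x 24 mm lying on the bench on the other side of the press from the crank; origin under its centre. Leave it.
- front_knob_a: Bystander: a turned aluminium knob, diameter 36 mm, 20 mm high; origin under its centre. Leave it.
- front_knob_b: Bystander: a second such knob.
- capacitor: Bystander: an upright black capacitor can, diameter 25 mm, 45 mm high; origin under its centre. Leave it.
- screwdriver: Bystander: a screwdriver 190 mm long lying on the bench. Leave it.
- tumbler: Bystander: an empty glass tumbler, diameter 72 mm, 85 mm high; origin under its centre. Leave it.
- spindle (a joint): The spindle's elastic give, rad: its turn against drag and the squeezed rubber pad, 3 N m per rad. About 0.05 while winding freely; once the pad is on the heat sink it grows with the effort (0.15 is a firm stop, about 6 N at the handle); over 0.32 (14 N) the board is crushed. 0 when let go.

How it is judged:
On the way, in this order (a step that is already met when the one before it is completed fails the run):
1. the crank is fully seated on the spindle's square (z of crank_hub in the frame of spindle_seat below 0.026 m and horizontal distance between crank_hub and spindle_seat below 0.005 m and angle between the z axis of crank_hub and the z axis of spindle_seat, either way round below 0.12 rad), for 0.2 s.
2. the plate has been wound down by two turns with the crank on the spindle (distance of press_plate from where it was at the start of the episode above 0.008 m and z of crank_hub in the frame of spindle_seat below 0.03 m), for 0.1 s.
At the end, for the whole second after the job is handed in: The pressure pad is down on the heat sink at its stop (the plate within 0.05 mm of 56 mm above the bench); the crank sits on the spindle's square, within 6 mm of its seat, upright to 0.15 rad and at rest (z of press_plate in the frame of press below 0.05605 m and z of crank_hub in the frame of spindle_seat below 0.028 m and horizontal distance between crank_hub and spindle_seat below 0.006 m and angle between the z axis of crank_hub and the z axis of spindle_seat, either way round below 0.15 rad and linear speed of crank below 0.01 m/s); the robot touches nothing.
It fails at once if the press is forced past its stop (spindle strained by over 0.32 rad, about 14 N at the handle) (value of joint spindle above 0.32 rad).
It fails at once if the crank comes off the square once winding has begun, or the spindle is turned without it (distance of press_plate from where it was at the start of the episode above 0.002 m and (z of crank_hub in the frame of spindle_seat above 0.04 m or horizontal distance between crank_hub and spindle_seat above 0.012 m)).
It fails at once if a bystander is pushed more than 20 mm (distance of any of spare_sink, front_knob_a, front_knob_b, capacitor, screwdriver, tumbler from where it was at the start of the episode above 0.02 m).
It also fails if it takes over 72 s, if anything falls off the work surface, if the arm or the gripper's body presses on something with over 40 N, if the wrist force passes 120 N, or if a joint passes its speed limit or range.

### The arm

A 7-joint arm with a two-finger parallel gripper is mounted at the origin on the work surface. World frame = base frame: x ahead of the robot, y to its left, z up, the work surface at z = 0. Lengths are in m, angles in rad, forces in N, time in s.
With the tool pointing down it reaches from about 0.4 to 0.85 m from the base axis. Payload 4.5 kg.
Tool frame: the origin (TCP) lies on the centre line of the jaws, within the pads' length; the fingertips stand r.tcp_to_tips ahead of it and the grasp point (between the pads) lies 11 mm behind it (r.tcp_to_tips is the distance from the TCP to the fingertips, in m); y points along the fingers, x is the direction in which the jaws open and shut, and the axes are right-handed (so a half turn about y gives the same grasp; the last joint's range is limited). The gripper opens to 88 mm and grips with 3 to 60 N. Pads are 18 mm wide; open, the fingers measure 123 mm over their backs; the gripper's body (75 mm by 187 mm) begins 45 mm behind the grasp point.
Start: joints at [-1.087, 0.689, -0.195, 1.565, 0.157, 0.902, -0.215], TCP at [0.272, 0.563, 0.247] pointing down, gripper open.
Joint ranges: [-3.01, 3.01], [-0.46, 2.08], [-1.47, 1.51], [0.13, 2.56], [-1, 4.14], [0.04, 2.09], [-2.66, 2.66]. Speed limits (rad/s): [2.57, 2.57, 3.14, 3.14, 3.14, 3.14, 3.14].

### API

Orientations are given as a unit quaternion [x, y, z, w].
In Python, from plant import r gives the robot as it stands. The module is installed in compiled form; this text tells all that it offers.
- The arm moves only by the shell command python3 -m inch 'ROWS' [OPENING] [FORCE]. ROWS is text: rows parted by semicolons, each of 4 numbers parted by spaces: the shift along the tool's x, y, z in mm, then the turn about the tool's y in degrees. In form: x y z spin; .... A call has 1 to 10 rows; each row is the pose to reach, as a shift and turn from the pose commanded when the call began, along the tool's axes at that moment; what a row does not reach only later rows make up. A row lasts 1/10 s, in which the tool goes at most 50 mm and 8.59 degrees, less where a joint would pass 70% of its speed; a pose out of reach is approached as far as the arm can. A call with a gripper value outside its range is refused whole. OPENING is the gripper command: -1 is shut, 1 is fully open, values between are in proportion, set as the call begins (- or left out, the last holds). The fingers move at their own pace and stop on an object; FORCE is the grip in N (left out, the last holds). Time passes only in rows, so rows that repeat a pose let the fingers close. It gives the time, the measured TCP pose, the force and the opening at its end, in the units of the state.
- r.get_state(): the state, without advancing time (a new reading comes with each control period).
- r.snapshot(name): name is "side" or "top" or "wrist"; returns a dict with "frame" (420x560x3 uint8, red, green, blue), "intrinsics" (3x3 intrinsics, pixels), "dist_coeffs" ([k1, k2, p1, p2, k3] as OpenCV has them; the pictures are not rectified), "R" (3x3) and "t" (3): a world point X has camera coordinates R X + t. Camera axes: x right, y down, z forward; pixel columns grow to the right and rows downward; lengths in m; the calibration is good to about 2 mm. A picture is of the moment at which its call begins. There is no depth.
- r.finish_job(): hands the job in, once; it reports no verdict.
Trained networks look in the newest picture that a camera, given by its name, has taken for a name from the list of things; names that differ only in an ending like _2 or _b are one class to them, and where a whole thing is asked for, a point or a joint stands for the part that bears it (a point fixed in the world has none). Each returns a list of dicts, best first, with "p" (0 to 1); they miss things now and then, are a little off and sometimes report something else, mostly with a low value. They report only what shows in the picture. A call takes as long as a camera call.
- r.trace(camera, name): "region" (420x560 bool, what is visible of it) and "centre" ([row, column] in pixels, amid what is visible of it).
- r.tip_of(camera, name): "centre" ([row, column] in pixels: a listed point, or the origin of a listed thing).
The state is a dict: "clock": time; "q": joint angles; "qd": joint speeds; "joint_torque": joint torques, N m; "tool_pos": TCP position; "eef_rot": TCP orientation; "contact_force": force on the tool from outside, world axes, zero at the start; "moment": the same for the moment, N m; "opening": opening from 0.0 (shut) to 1.0 (fully open).
Only numpy, scipy, OpenCV 4.12 (cv2) and the standard library are available. Lean on these libraries where they do the work, as an engineer would, in place of code of your own. Each camera call takes 0.05 s, during which the arm holds its last target.

## Working session

There is one attempt and no reset: what is moved stays moved. The work goes in short steps, Python scripts to look and compute and a shell command to move; the robot and the scene stay as the last step left them, time stands still between calls to the robot, and variables do not carry over. Pictures are saved under pics/ and viewed, and the job is handed in when it is done.

```bash
ls; mkdir -p pics; cat > h.py <<'E'
import numpy as np, cv2, sys
from plant import r
from scipy.spatial.transform import Rotation as Rn
def snap(cam, fn=None):
    s=r.snapshot(cam)
    if fn: cv2.imwrite('pics/'+fn, cv2.cvtColor(s['frame'],cv2.COLOR_RGB2BGR))
    return s
def ray(s,rc):
    p=cv2.undistortPoints(np.array([[[rc[1],rc[0]]]],float),np.array(s['intrinsics']),np.array(s['dist_coeffs'],float))[0,0]
    R=np.array(s['R']);t=np.array(s['t']);d=R.T@np.array([p[0],p[1],1.]);return -R.T@t,d/np.linalg.norm(d)
def atz(s,rc,z):
    c,d=ray(s,rc);return c+d*(z-c[2])/d[2]
def tri(rays):
    A=0;b=0
    for c,d in rays:
        M=np.eye(3)-np.outer(d,d);A=A+M;b=b+M@c
    X=np.linalg.solve(A,b);return X,[round(1e3*np.linalg.norm((np.eye(3)-np.outer(d,d))@(X-c)),1) for c,d in rays]
def proj(s,X):
    X=np.array(X,float).reshape(-1,3);p,_=cv2.projectPoints(X,cv2.Rodrigues(np.array(s['R'],float))[0],np.array(s['t'],float),np.array(s['intrinsics'],float),np.array(s['dist_coeffs'],float));return p[:,0,::-1]
E
python3 - <<'E'
from h import *
np.set_printoptions(precision=4,suppress=True)
S={c:snap(c,c+'0.png') for c in('side','top','wrist')}
st=r.get_state();print(st,r.tcp_to_tips)
for c in S: print(c,-np.array(S[c]['R']).T@S[c]['t'],np.array(S[c]['R'])[2])
D={}
for n in ['crank_hub','crank_handle','crank_socket','spindle_seat','spindle_top','press_plate','press','spare_sink','front_knob_a','capacitor','screwdriver','tumbler']:
    rays=[]
    for c in S:
        try:
            l=r.tip_of(c,n)
        except Exception as e: print(c,n,e);continue
        print(n,c,[(round(float(q['p']),2),np.round(q['centre'],1).tolist()) for q in l[:3]])
        if l and l[0]['p']>.4: rays.append(ray(S[c],l[0]['centre']))
    if len(rays)>1: print('   ->',*tri(rays))
E
```

```text
pics
{'clock': 0.15, 'q': array([-1.0872,  0.6898, -0.1945,  1.5661,  0.1573,  0.9025, -0.2151]), 'qd': array([-0.003 , -0.0009,  0.0007, -0.0032, -0.0009,  0.0001, -0.0003]), 'joint_torque': array([ -0.0019, -52.786 ,  -1.2687, -15.3586,  -0.0526,   0.004 ,
         0.0001]), 'tool_pos': array([0.2716, 0.5624, 0.2461]), 'eef_rot': array([ 0.5992,  0.3755, -0.3763, -0.5986]), 'contact_force': array([-0.0362, -0.6391,  0.8691]), 'moment': array([-0.058 , -0.0156,  0.0324]), 'opening': 1.0004305853362818} 0.008
side [ 0.4219 -0.6995  0.7393] [ 0.08    0.763  -0.6414]
top [0.245  0.0509 1.4307] [ 0.1754 -0.0047 -0.9845]
wrist [0.2058 0.5949 0.3841] [ 0.2548 -0.1252 -0.9589]
crank_hub side [(0.84, [178.0, 242.7]), (0.74, [204.7, 310.4])]
crank_hub top [(0.68, [235.6, 185.8]), (0.24, [199.0, 305.9])]
crank_hub wrist [(0.72, [338.4, 179.9])]
   -> [0.4158 0.3257 0.0185] [np.float64(2.8), np.float64(3.8), np.float64(1.3)]
crank_handle side [(0.84, [150.1, 254.0]), (0.29, [183.6, 313.5])]
crank_handle top [(0.76, [222.3, 158.0])]
crank_handle wrist [(0.71, [366.4, 225.2]), (0.53, [330.0, 192
[... 1422 characters left out ...]
6294 -0.2491 -0.1137] [np.float64(0.5), np.float64(0.5)]
capacitor side [(0.72, [204.0, 312.9])]
capacitor top [(0.64, [174.6, 228.2])]
capacitor wrist []
   -> [0.6051 0.2121 0.0009] [np.float64(4.1), np.float64(4.1)]
screwdriver side [(0.61, [160.7, 271.3])]
screwdriver top [(0.77, [210.1, 147.9]), (0.22, [174.4, 229.8])]
screwdriver wrist [(0.87, [344.0, 283.5]), (0.25, [330.9, 190.0])]
   -> [ 0.5024  0.4495 -0.0054] [np.float64(3.8), np.float64(6.0), np.float64(4.2)]
tumbler side [(0.8, [186.1, 314.4]), (0.45, [203.2, 310.8])]
tumbler top [(0.94, [170.1, 196.6])]
tumbler wrist [(0.7, [341.7, 182.8])]
   -> [ 0.5713  0.2907 -0.0252] [np.float64(52.5), np.float64(59.0), np.float64(110.8)]
```

View pics/side0.png

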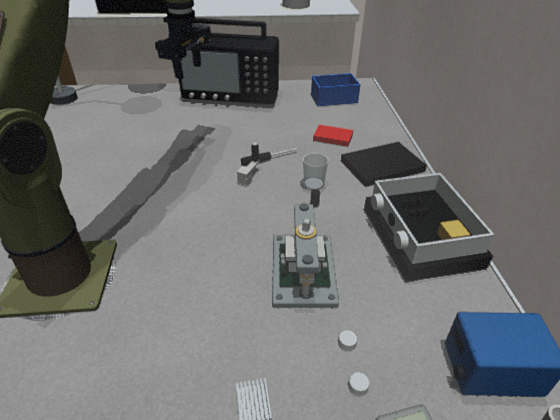

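View pics/top0.png

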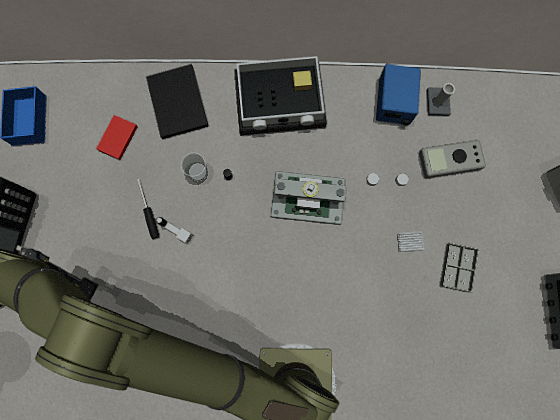

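View pics/wrist0.png

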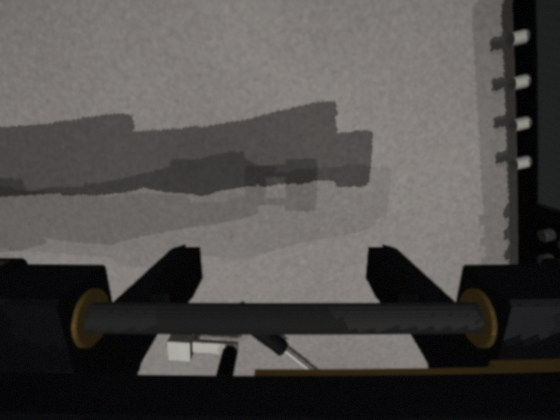

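Side view: the crank is at about (250,165), the press is at (305,250) with its spindle at (306,228), and the tumbler and capacitor are at (315,170) and (316,195). Top view: the hub is at (183,235), the handle at (160,220), with the screwdriver grip just left of it. The press spindle is at (311,188). Next I'll work out the tool axes and the move to above the crank.

```bash
cat >> h.py <<'E'
def axes():
    st=r.get_state();return np.array(st['tool_pos']),Rn.from_quat(st['eef_rot']).as_matrix(),st
def rel(target):  # TCP target world -> tool mm
    p,R,_=axes();return np.round(1e3*R.T@(np.array(target)-p),1)
E
python3 - <<'E'
from h import *
np.set_printoptions(precision=4,suppress=True)
p,R,st=axes();print(R)
s=snap('wrist')
c=-np.array(s['R']).T@s['t'];print('cam in tool',R.T@(c-p),'fwd',R.T@np.array(s['R'])[2],'right',R.T@np.array(s['R'])[0])
K=np.array(s['intrinsics']);print(K)
for rc in [(250,280),(0,280),(210,280),(0,0),(0,559)]: print(rc,R.T@(atz(s,rc,0.03)-p))
S=snap('side');T=snap('top')
for n in ['crank_hub','crank_handle','spindle_top','spindle_seat']:
  a=r.tip_of('side',n);b=r.tip_of('top',n)
  for i in a[:2]:
    for j in b[:2]:
      print(n,round(i['p'],2),round(j['p'],2),*tri([ray(S,i['centre']),ray(T,j['centre'])]))
print(rel([0.416,0.326,0.2]))
E
```

```text
[[ 0.4347  0.0001 -0.9006]
 [ 0.9006  0.      0.4347]
 [ 0.0001 -1.     -0.    ]]
cam in tool [ 0.0005 -0.1381  0.0734] fwd [-0.0005  0.9589 -0.2837] right [ 1.      0.0005 -0.    ]
[[302.2657   0.     283.7585]
 [  0.     302.2657 208.4901]
 [  0.       0.       1.    ]]
(250, 280) [-0.0044  0.2168 -0.0869]
(0, 280) [-0.0035  0.2167  0.192 ]
(210, 280) [-0.0042  0.2168 -0.0336]
(0, 0) [-0.2983  0.2167  0.1972]
(0, 559) [0.2895 0.2168 0.1968]
crank_hub 0.75 0.82 [0.4161 0.3335 0.0108] [np.float64(2.4), np.float64(2.4)]
crank_hub 0.25 0.82 [ 0.5355  0.3817 -0.2569] [np.float64(84.1), np.float64(84.1)]
crank_handle 0.69 0.56 [0.4558 0.4033 0.0533] [np.float64(2.9), np.float64(2.9)]
crank_handle 0.69 0.56 [0.4244 0.3036 0.1107] [np.float64(26.0), np.float64(26.0)]
spindle_top 0.71 0.65 [ 0.5344 -0.0294  0.2411] [np.float64(13.8), np.float64(13.8)]
spindle_top 0.64 0.65 [ 0.5371 -0.0346  0.158 ] [np.float64(2.2), np.float64(2.2)]
spindle_seat 0.56 0.53 [ 0.5451 -0.0244  0.1218] [np.float64(2.9), np.float64(2.9)]
[-150.6   46.7 -232.9]
```

```bash
python3 - <<'E'
import cv2
a=cv2.imread('pics/side0.png');b=cv2.imread('pics/top0.png')
cv2.imwrite('pics/c1.png',cv2.hconcat([cv2.resize(a[0:110,130:240],(400,400),interpolation=2),cv2.resize(b[160:260,130:230],(400,400),interpolation=2)]))
E
```

```text
(no output)
```

View pics/c1.png

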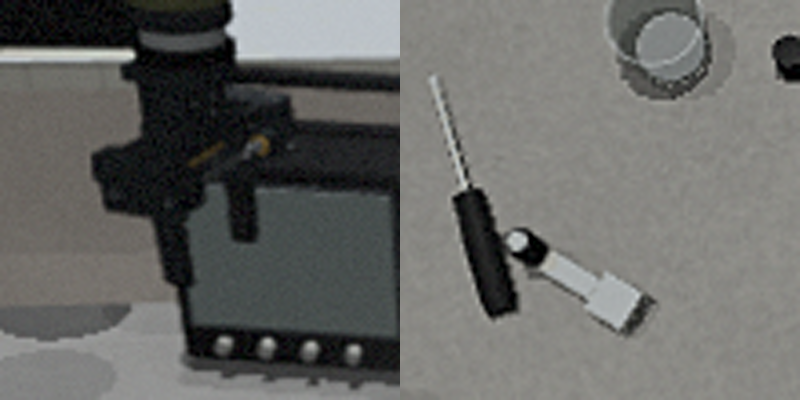

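```bash
python3 -m inch '-30 0 -46 8.5; -60 0 -93 17; -90 0 -140 25.5; -120 0 -186 34; -149 0 -230 42.5; -149 0 -230 51; -149 0 -230 59.5; -149 0 -230 68; -149 0 -230 76.5; -149 0 -230 85'; python3 -m inch '0 0 0 8; 0 0 0 8;0 0 0 8'; python3 - <<'E'
from h import *
np.set_printoptions(precision=4,suppress=True)
p,R,st=axes();print(R,p,st['q'])
s=snap('wrist','w1.png');S=snap('side');T=snap('top')
for n in ['crank_hub','crank_handle','crank_socket']:
  rays=[]
  for c,im in (('wrist',s),('side',S),('top',T)):
    l=r.tip_of(c,n);print(n,c,[(round(float(q['p']),2),np.round(q['centre'],1).tolist()) for q in l[:3]])
    if l and l[0]['p']>.4: rays.append(ray(im,l[0]['centre']))
  if len(rays)>1: print('   ->',*tri(rays), atz(s,r.tip_of('wrist',n)[0]['centre'],{'crank_hub':.022,'crank_handle':.062,'crank_socket':0}[n]))
E
```

```text
clock: 3.5
tool_pos: [0.4141, 0.3288, 0.2469]
eef_rot: [-0.695, 0.13, -0.13, 0.695]
contact_force: [-0.1, 0.1, -0.1]
opening: 1.002
clock: 3.8
tool_pos: [0.414, 0.3289, 0.2467]
eef_rot: [-0.685, 0.174, -0.174, 0.685]
contact_force: [-0.2, -0.7, -0.0]
opening: 1.001
[[ 0.8783  0.0001  0.4781]
 [-0.4781  0.      0.8783]
 [ 0.0001 -1.      0.    ]] [0.414  0.3289 0.2467] [-0.9149  0.5746  0.2524  1.8698 -0.2067  0.7223 -1.0441]
crank_hub wrist [(0.91, [180.1, 288.0])]
crank_hub side [(0.63, [178.8, 245.3])]
crank_hub top [(0.47, [235.7, 187.6])]
   -> [0.4197 0.3254 0.0131] [np.float64(1.8), np.float64(1.2), np.float64(1.9)] [0.4195 0.3285 0.022 ]
crank_handle wrist [(0.72, [121.9, 286.1])]
crank_handle side [(0.74, [151.8, 252.9])]
crank_handle top [(0.72, [222.6, 156.8])]
   -> [0.4486 0.3965 0.0621] [np.float64(6.5), np.float64(2.9), np.float64(7.9)] [0.4499 0.3901 0.062 ]
crank_socket wrist [(0.98, [178.0, 288.0])]
crank_socket side [(0.84, [184.8, 244.7])]
crank_socket top [(0.77, [236.6, 186.5]), (0.56, [180.5, 399.9]), (0.54, [186.6, 311.1])]
   -> [ 0.4186  0.3277 -0.0075] [np.float64(2.0), np.float64(1.3), np.float64(2.9)] [0.419  0.3269 0.    ]
```

View pics/w1.png

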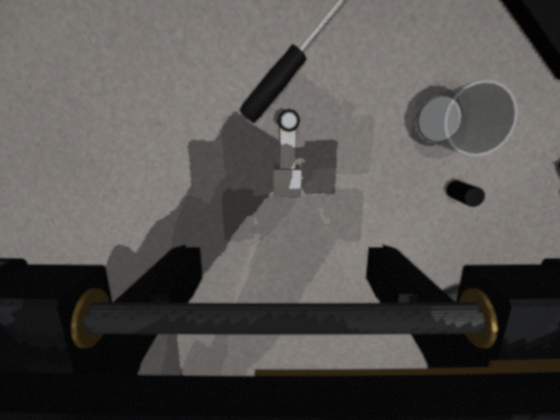

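The wrist view shows the hub at (288,181) directly below the handle at (289,120), so the jaws are nearly aligned with it. I'll zoom in to check the angle.

```bash
python3 - <<'E'
import cv2
from h import *
a=cv2.imread('pics/w1.png');cv2.imwrite('pics/c2.png',cv2.resize(a[100:210,230:340],(770,770)[:2] if 0 else (600,600),interpolation=2))
s=snap('wrist')
# model check: project hub top corners & handle for candidate pose
for (x,y,th) in [(.4195,.328,62),(.4195,.328,64)]:
    u=np.array([np.cos(np.radians(th)),np.sin(np.radians(th)),0]);v=np.array([-u[1],u[0],0]);o=np.array([x,y,0])
    P=[o+a*.016*u+b*.016*v+[0,0,.044] for a,b in((1,1),(1,-1),(-1,-1),(-1,1))]+[o+.07*u+[0,0,.089]]
    print(np.round(proj(s,P),1).tolist())
E
```

```text
[[170.4, 274.1], [170.0, 302.3], [197.4, 302.2], [197.7, 274.7], [121.0, 288.4]]
[[170.9, 273.6], [169.5, 301.8], [196.9, 302.7], [198.2, 275.2], [121.1, 285.8]]
```

View pics/c2.png

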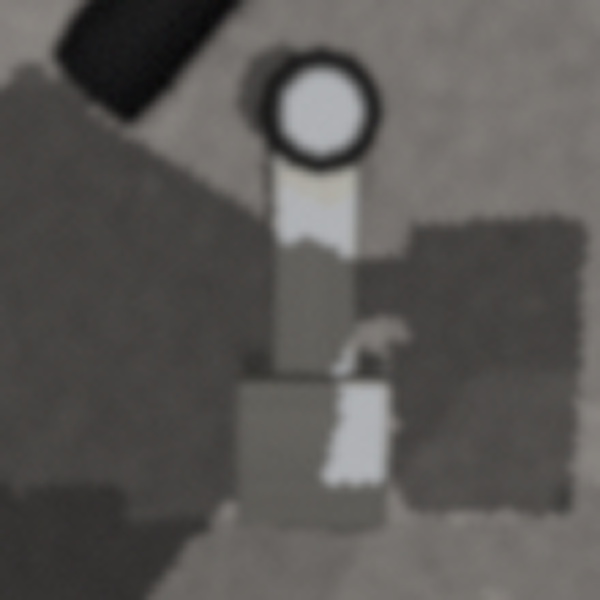

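Hub edges are at columns 273.6–301.1 and rows 169.7–196.2, and the handle top is at (288.7,119.8). The crank heading is about 61.3°, which matches the tool. The hub is at tool offset x +4.2, z +2.9 mm, so I'll descend.

```bash
python3 -m inch '4 40 3 0; 4 80 3 0; 4 120 3 0; 4 150 3 0; 4 175 3 0; 4 195 3 0; 4 210 3 0; 4 222 3 0; 4 229 3 0; 4 229 3 0'; python3 - <<'E'
from h import *
print(axes()[0]); snap('wrist','w2.png')
E
```

```text
clock: 5.6
tool_pos: [0.4189, 0.3293, 0.0173]
eef_rot: [0.685, -0.176, 0.176, -0.685]
contact_force: [0.0, 0.4, 0.3]
opening: 1.003
[0.41890398 0.32930867 0.01727393]
```

View pics/w2.png

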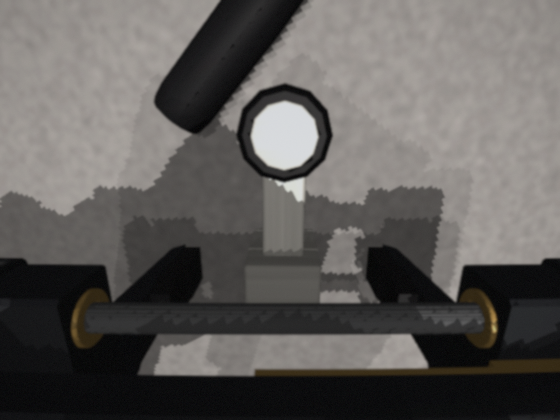

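The hub is between the fingers at about (284,280), and the handle at (284,133) is clear of the gripper. I'll close at 60 N and lift a little.

```bash
python3 -m inch '0 0 0 0;0 0 0 0;0 0 0 0;0 0 0 0;0 0 0 0;0 0 0 0;0 0 0 0' -1 60;  python3 -m inch '0 -20 0 0;0 -50 0 0;0 -80 0 0; 0 -120 0 0; 0 -160 0 0;0 -200 0 0; 0 -240 0 0; 0 -240 0 0'; python3 - <<'E'
from h import *
p,R,st=axes();print(p,R,st['opening'],st['contact_force'],st['moment'],st['q'])
s=snap('wrist','w3.png');S=snap('side','s3.png');T=snap('top','t3.png')
for n in ['spindle_seat','spindle_top','crank_hub','crank_handle']:
  rays=[]
  for c,im in (('wrist',s),('side',S),('top',T)):
    l=r.tip_of(c,n);print(n,c,[(round(float(q['p']),2),np.round(q['centre'],1).tolist()) for q in l[:3]])
    if l and l[0]['p']>.4: rays.append(ray(im,l[0]['centre']))
  if len(rays)>1: print('   ->',*tri(rays))
E
```

```text
clock: 6.35
tool_pos: [0.419, 0.3294, 0.0177]
eef_rot: [-0.685, 0.176, -0.176, 0.685]
contact_force: [0.1, -0.6, 0.5]
opening: 0.389
clock: 7.15
tool_pos: [0.4214, 0.3308, 0.2622]
eef_rot: [-0.682, 0.174, -0.178, 0.688]
contact_force: [1.0, 0.9, -3.7]
opening: 0.355
[0.42137209 0.33077906 0.26220468] [[ 0.87632452  0.00729756  0.48166594]
 [-0.48170922  0.00621849  0.87630905]
 [ 0.00339968 -0.99995404  0.00896472]] 0.3549273334074422 [ 0.9859     0.8512069 -3.6563415] [-0.1165534   0.03275097 -0.01842405] [-0.92063141  0.55999927  0.27266541  1.84048316 -0.20956712  0.75926253
 -1.03891451]
spindle_seat wrist [(0.72, [124.6, 425.3])]
spindle_seat side [(0.6, [229.7, 306.7]), (0.47, [97.0, 239.1])]
spindle_seat top [(0.65, [186.7, 312.9])]
   -> [ 0.60109513  0.12918783 -0.04421425] [np.float64(166.3), np.float64(31.7), np.float64(176.4)]
spindle_top wrist []
spindle_top side [(0.5, [221.7, 304.8])]
spindle_top top [(0.44, [185.2, 311.4])]
   -> [ 0.54257284 -0.02992967  0.15097971] [np.float64(3.5), np.float64(3.5)]
crank_hub wrist [(0.72, [269.8, 281.9])]
crank_hub side [(0.62, [99.0, 241.4])]
crank_hub top [(0.45, [222.0, 166.0])]
   -> [0.42095507 0.33030764 0.25769394] [np.float64(1.8), np.float64(1.3), np.float64(1.4)]
crank_handle wrist [(0.79, [128.3, 279.3])]
crank_handle side [(0.59, [70.9, 250.7]), (0.16, [204.2, 314.6])]
crank_handle top []
   -> [0.45137682 0.39346753 0.30270962] [np.float64(2.2), np.float64(2.2)]
```

View pics/w3.png

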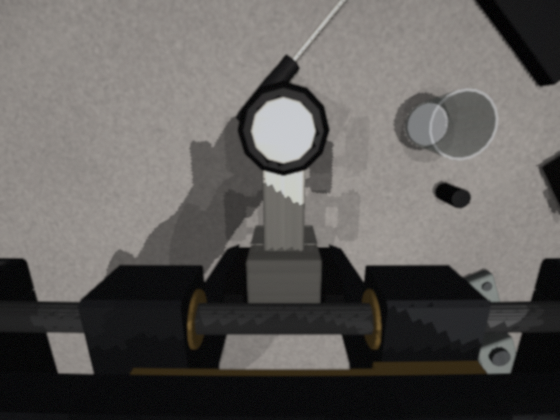

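View pics/s3.png

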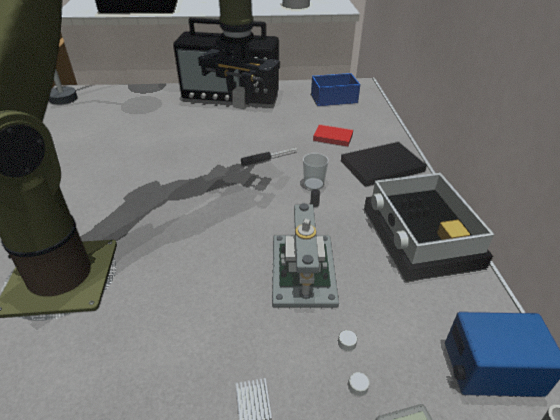

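The crank is held and has left the bench, so the wrist view shows hub and handle with no slip. Next I'll move to where the wrist camera sees the spindle.

```bash
python3 -m inch '15 0 -25 0;35 0 -57 0; 57 0 -92 0; 80 0 -128 0; 102 0 -164 0; 124 0 -200 0; 146 0 -236 0; 167 0 -270 0; 182 0 -294 0; 190 0 -306 0';  python3 -m inch '0 0 0 0; 0 0 0 0;0 0 0 0'; python3 - <<'E'
from h import *
p,R,st=axes();print(p,R,st['opening'],st['contact_force'],st['moment'],st['q'])
s=snap('wrist','w4.png')
np.savez('w4.npz',**{k:np.array(s[k]) for k in('R','t','intrinsics','dist_coeffs')})
for n in ['spindle_seat','spindle_top','crank_hub','press']:
    l=r.tip_of('wrist',n);print(n,[(round(float(q['p']),2),np.round(q['centre'],1).tolist(),) for q in l[:3]])
print(proj(s,[[.543,-.028,.154],[.543,-.028,.13]]))
E
```

```text
clock: 8.9
tool_pos: [0.4383, -0.0336, 0.2581]
eef_rot: [0.685, -0.177, 0.178, -0.684]
contact_force: [-0.3, 0.5, -3.4]
opening: 0.357
clock: 9.2
tool_pos: [0.4384, -0.0288, 0.2577]
eef_rot: [-0.685, 0.175, -0.175, 0.685]
contact_force: [-0.8, 0.2, -3.4]
opening: 0.358
[ 0.4383585  -0.02881248  0.25768515] [[ 8.77697895e-01 -1.39539277e-05  4.79214362e-01]
 [-4.79214190e-01  8.20859887e-04  8.77697605e-01]
 [-4.05615176e-04 -9.99999663e-01  7.13780075e-04]] 0.35813085431196723 [-0.78558822  0.17021298 -3.38225013] [-0.08666901  0.09919089 -0.01166148] [-0.18511165  0.44583534  0.21592521  2.09771154 -0.16263252  0.61338009
 -0.35611538]
spindle_seat [(0.56, [151.8, 386.8])]
spindle_top [(0.7, [150.8, 396.7])]
crank_hub [(0.98, [267.7, 283.6])]
press [(0.89, [140.2, 357.7])]
[[149.42088701 399.49884542]
 [146.77815997 389.36054403]]
```

View pics/w4.png

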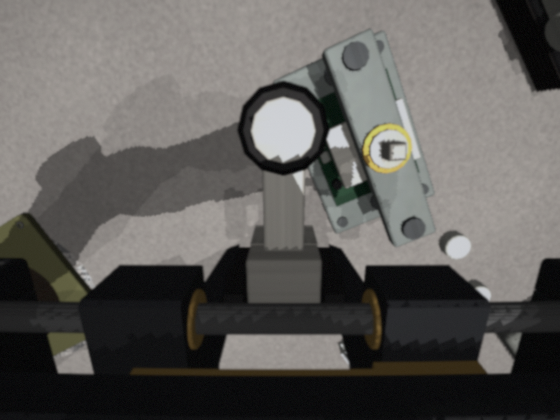

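```bash
python3 - <<'E'
import cv2
a=cv2.imread('pics/w4.png');cv2.imwrite('pics/c4.png',cv2.resize(a[120:180,360:420],(600,600),interpolation=2))
E
python3 -m inch '20 0 0 0; 55 0 0 0; 95 0 0 0; 130 0 0 0; 150 0 0 0;160 0 0 0; 160 0 0 0;160 0 0 0';python3 - <<'E'
from h import *
p,R,st=axes();print(p)
s=snap('wrist','w5.png');s4=dict(np.load('w4.npz'))
np.savez('w5.npz',**{k:np.array(s[k]) for k in('R','t','intrinsics','dist_coeffs')})
a=cv2.imread('pics/w5.png')
P=proj(s,[[.543,-.028,.154],[.543,-.028,.13]]);print(P)
y,x=P[0].astype(int);y=max(30,y);x=max(30,x);print(y-30,x-30)
cv2.imwrite('pics/c5.png',cv2.resize(a[y-30:y+30,x-30:x+30],(600,600),interpolation=2))
for n,o in (('spindle_seat',[151.8,386.8]),('spindle_top',[150.8,396.7])):
    l=r.tip_of('wrist',n);print(n,[(round(float(q['p']),2),np.round(q['centre'],1).tolist(),) for q in l[:3]])
    if l:print(tri([ray(s,l[0]['centre']),ray(s4,o)]))
E
```

```text
clock: 10.25
tool_pos: [0.5773, -0.1063, 0.2573]
eef_rot: [-0.685, 0.176, -0.175, 0.685]
contact_force: [0.0, 1.0, -3.6]
opening: 0.359
[ 0.57728678 -0.10634887  0.25730119]
[[147.53790777 198.52190927]
 [145.03424001 206.06802503]]
117 168
spindle_seat [(0.66, [148.3, 205.7]), (0.65, [128.6, 281.0])]
(array([ 0.54022013, -0.03077055,  0.12782486]), [np.float64(0.8), np.float64(0.8)])
spindle_top [(0.84, [148.8, 199.0])]
(array([ 0.54168212, -0.02886513,  0.15026533]), [np.float64(0.1), np.float64(0.1)])
```

View pics/c4.png

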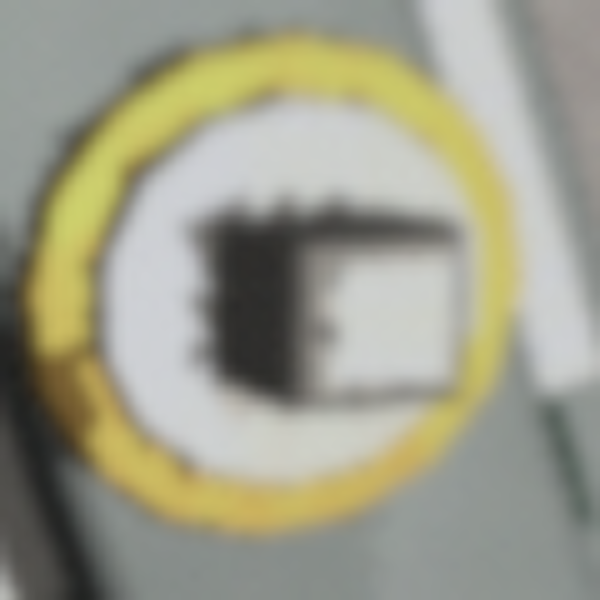

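View pics/w5.png

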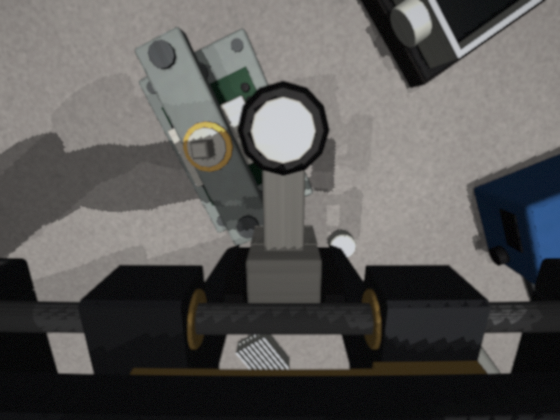

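View pics/c5.png

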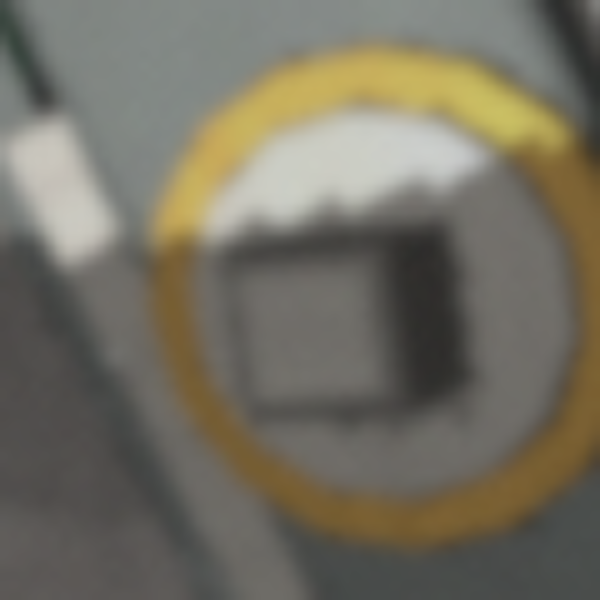

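The square shows clearly in both wrist views, at (399,151) in the first and (199,149) in the second, and it looks nearly parallel to the tool. I'll overlay a wireframe to get the angle and position.

```bash
cat > ov.py <<'E'
from h import *
def sq(cx,cy,th,half,z):
    t=np.radians(th);u=np.array([np.cos(t),np.sin(t)]);v=np.array([-u[1],u[0]])
    return [[*(np.array([cx,cy])+half*(a*u+b*v)),z] for a,b in((1,1),(-1,1),(-1,-1),(1,-1))]
def overlay(cx,cy,th,out,ztop=.154,views=(('w4',120,360),('w5',117,168))):
    ims=[]
    for f,y0,x0 in views:
        s=dict(np.load(f+'.npz'));a=cv2.imread('pics/%s.png'%f)[y0:y0+60,x0:x0+60]
        a=cv2.resize(a,(400,400),interpolation=cv2.INTER_CUBIC);k=400/60
        def poly(P,col):
            q=(proj(s,P)[:,::-1]-[x0,y0]+.5)*k
            cv2.polylines(a,[np.round(q).astype(np.int32)],True,col,1,cv2.LINE_AA)
        poly(sq(cx,cy,th,.0045,ztop),(0,0,255));poly(sq(cx,cy,th,.007,ztop-.004),(255,0,0));poly(sq(cx,cy,th,.007,ztop-.024),(0,160,0))
        c=[[cx+.017*np.cos(t),cy+.017*np.sin(t),ztop-.024] for t in np.linspace(0,6.28,40)];poly(c,(255,0,255))
        ims.append(a)
    cv2.imwrite('pics/'+out,cv2.hconcat(ims))
E
python3 - <<'E'
from ov import *
overlay(.5417,-.0287,-28.6,'o1.png')
E
```

```text
(no output)
```

View pics/o1.png

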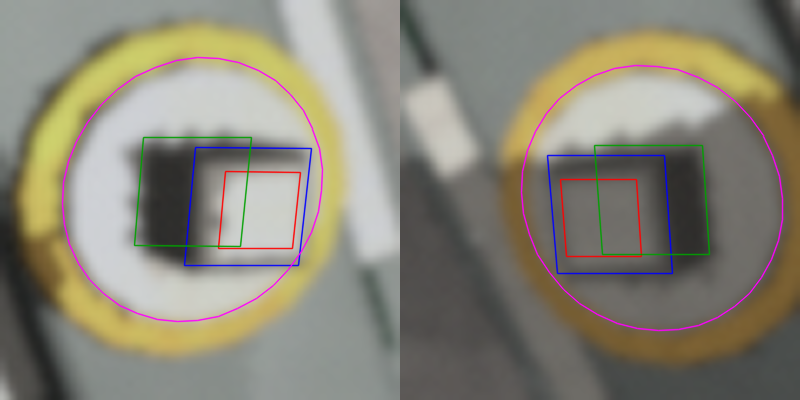

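```bash
python3 - <<'E'
from ov import *
for i,th in enumerate((-24.6,-27.1,-29.6)): overlay(.5411,-.0294,th,f'o2{i}.png')
cv2.imwrite('pics/o2.png',cv2.resize(cv2.vconcat([cv2.imread(f'pics/o2{i}.png') for i in (0,1,2)]),None,fx=.5,fy=.5) if 0 else cv2.vconcat([cv2.imread(f'pics/o2{i}.png')[110:300] for i in (0,1,2)]))
E
```

```text
(no output)
```

View pics/o2.png

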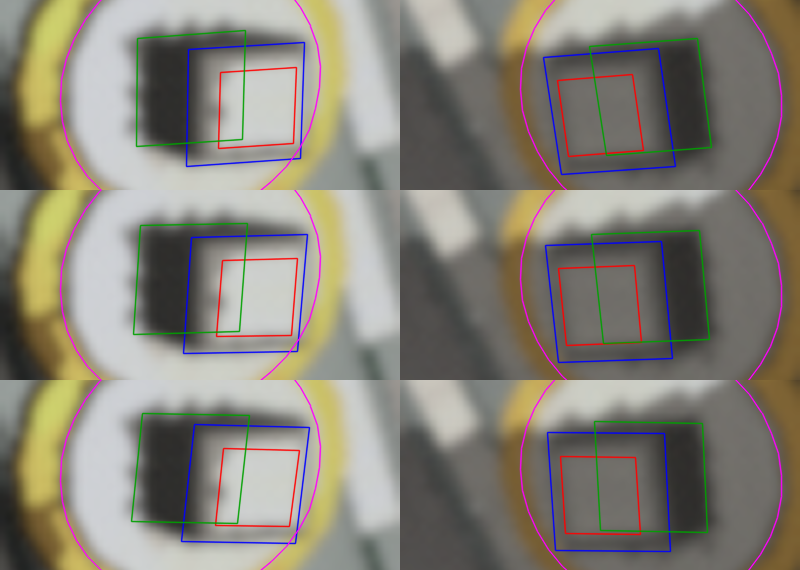

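The wireframe fits best at (0.5418, -0.0292) with an angle of -26.5°, which is about 2° counter-clockwise of the tool. I'll use it to compute the hover move.

```bash
python3 - <<'E'
from h import *
print(rel([.5418,-.0292,.185]))
p,R,st=axes()
s=dict(np.load('w5.npz'));
# hub top corners & handle top in hand assuming hub at tool (0,-5mm,0)
P=[p+R@np.array(v) for v in ([.016,-.027,.016],[-.016,-.027,.016],[0,-.072,.07])];print(proj(s,P))
E
```

```text
[-68.3  72.8  50.5]
[[266.80909593 324.49834038]
 [266.81914741 245.60965272]
 [136.05208097 286.12784318]]
```

```bash
python3 - <<'E'
import cv2
a=[cv2.resize(cv2.imread(f'pics/{f}.png')[80:310,220:350],(390,690),interpolation=2)[100:] for f in('w2','w5')]
cv2.imwrite('pics/c6.png',cv2.hconcat(a))
E
```

```text
(no output)
```

View pics/c6.png

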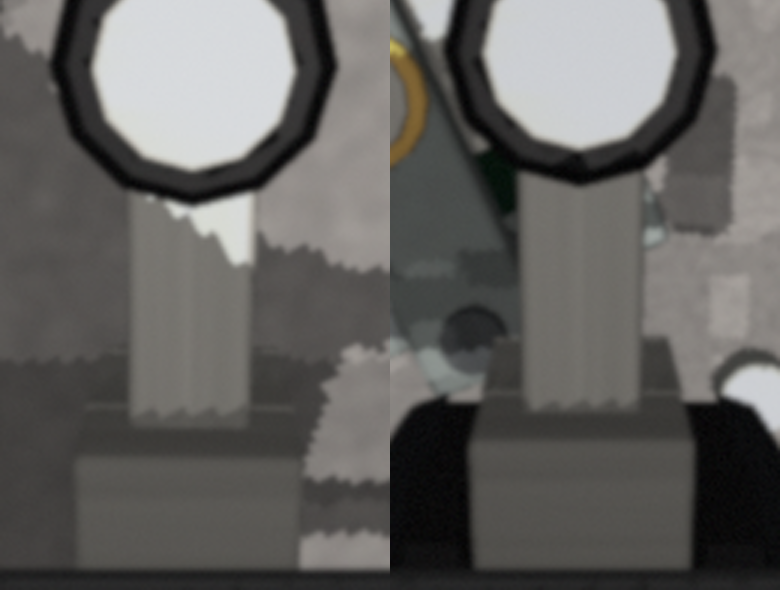

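In hand the handle has sagged about 0.04 rad and the hub has shifted about 1 mm, both within the bevel's capture range. Moving to hover.

```bash
python3 -m inch '-15 5 12 -1; -35 15 28 -2; -55 28 42 -2; -66 42 49 -2; -68 55 50 -2; -68 66 50 -2; -68 72 50 -2; -68 72 50 -2; -68 72 50 -2'; python3 - <<'E'
from h import *
p,R,st=axes();print(p,R[:,0],st['contact_force'],rel([.5418,-.0292,.185]))
s=snap('wrist','w6.png');S=snap('side','s6.png');T=snap('top','t6.png')
for n in ['spindle_top','spindle_seat','crank_socket','crank_hub','crank_handle']:
  rays=[]
  for c,im in (('side',S),('top',T)):
    l=r.tip_of(c,n);print(n,c,[(round(float(q['p']),2),np.round(q['centre'],1).tolist()) for q in l[:2]])
    if l: rays.append(ray(im,l[0]['centre']))
  if len(rays)>1: print('   ->',*tri(rays))
a=cv2.imread('pics/s6.png')[170:250,265:345];b=cv2.imread('pics/t6.png')[150:230,270:350]
cv2.imwrite('pics/c7.png',cv2.hconcat([cv2.resize(q,(400,400),interpolation=2) for q in(a,b)]))
E
```

```text
clock: 11.3
tool_pos: [0.5434, -0.0312, 0.186]
eef_rot: [0.688, -0.164, 0.164, -0.688]
contact_force: [0.0, -0.6, -1.6]
opening: 0.36
[ 0.54336437 -0.03124871  0.18600552] [ 8.92455289e-01 -4.51135246e-01  7.39254434e-04] [ 0.02817161 -0.58102497 -1.57981731] [-2.3  1.   1.1]
spindle_top side [(0.47, [219.1, 302.9])]
spindle_top top []
spindle_seat side [(0.55, [231.4, 307.1])]
spindle_seat top []
crank_socket side [(0.94, [217.3, 309.3]), (0.41, [343.1, 346.7])]
crank_socket top []
crank_hub side [(0.9, [210.7, 308.5])]
crank_hub top []
crank_handle side [(0.94, [171.6, 320.7])]
crank_handle top [(0.59, [166.8, 286.9])]
   -> [0.57681467 0.0377685  0.22674638] [np.float64(1.5), np.float64(1.5)]
```

View pics/c7.png

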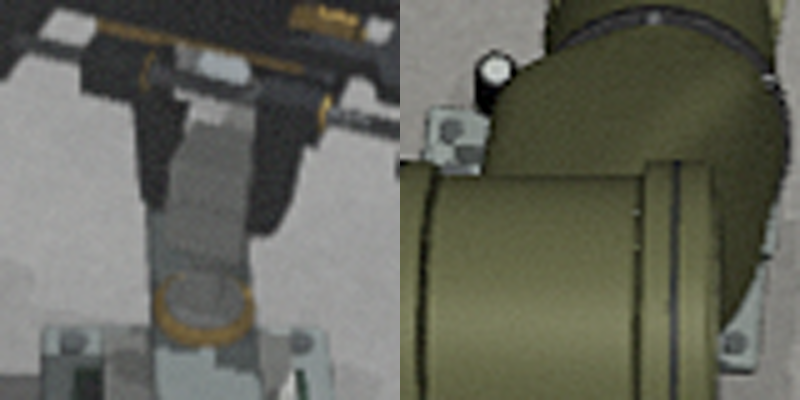

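```bash
python3 - <<'E'
from h import *
S=snap('side')
print(proj(S,[[.5418,-.0292,.169],[.5434,-.0312,.169],[.5418,-.0292,.13],[.5434,-.0312,.191]]))
print(rel([.5418,-.0292,.185]))
E
```

```text
[[214.4368965  306.42399523]
 [215.02398073 307.333562  ]
 [228.60901974 305.5465672 ]
 [206.66727096 307.86695325]]
[-1.7  0.7  0.8]
```

The side view shows the hub right above the shoulder (columns 306–309), consistent with being over the spindle. I'll lower it while watching the force.

```bash
python3 -m inch '-2 5 1 0; -2 10 1 0; -2 15 1 0; -2 19 1 0; -2 22 1 0; -2 22 1 0'; python3 -m inch '0 4 0 0;0 8 0 0; 0 11 0 0; 0 11 0 0';python3 - <<'E'
from h import *
p,R,st=axes();print(p,R[:,0],st['contact_force'],st['moment'],st['opening'])
E
```

```text
clock: 12.6
tool_pos: [0.5414, -0.0295, 0.1631]
eef_rot: [0.688, -0.164, 0.164, -0.688]
contact_force: [0.5, -2.9, -3.8]
opening: 0.355
clock: 13.0
tool_pos: [0.5414, -0.0295, 0.1522]
eef_rot: [0.688, -0.164, 0.164, -0.688]
contact_force: [-0.2, -3.8, -6.4]
opening: 0.356
[ 0.54141859 -0.02951221  0.15220122] [ 8.92590886e-01 -4.50867427e-01 -2.70306801e-04] [-0.17039676 -3.84440109 -6.39096113] [-0.87045098  0.15585894  0.01329464] 0.35631875368576177
```

```bash
python3 -m inch '0 3 0 0;0 5 0 0; 0 5 0 0';python3 - <<'E'
from h import *
p,R,st=axes();print(p,st['contact_force'],st['moment'],st['opening'])
S=snap('side','s7.png');snap('wrist','w7.png')
for n in ['crank_socket','crank_hub','spindle_seat','crank_handle']:
    l=r.tip_of('side',n);print(n,[(round(float(q['p']),2),np.round(q['centre'],1).tolist()) for q in l[:2]])
a=cv2.imread('pics/s7.png')[170:250,265:345];b=cv2.imread('pics/w7.png')[70:330,150:410]
cv2.imwrite('pics/c8.png',cv2.hconcat([cv2.resize(q,(400,400),interpolation=2) for q in(a,b)]))
E
```

```text
clock: 13.3
tool_pos: [0.5416, -0.0295, 0.1504]
eef_rot: [-0.688, 0.164, -0.164, 0.688]
contact_force: [-7.3, -3.4, 22.6]
opening: 0.355
[ 0.54155863 -0.02952736  0.15036299] [-7.25959643 -3.44768657 22.60643334] [-0.70487723  1.66540993 -0.02955878] 0.35509434363318504
crank_socket [(0.71, [231.3, 304.3])]
crank_hub [(0.88, [222.9, 304.6])]
spindle_seat []
crank_handle [(0.68, [185.1, 316.9])]
```

View pics/c8.png

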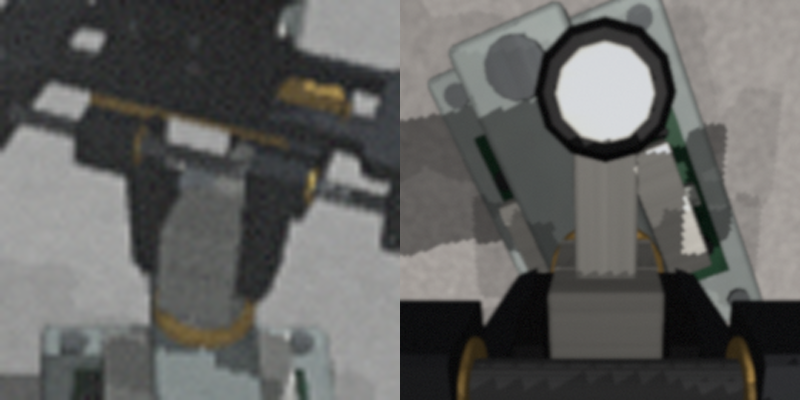

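The hub covers the shoulder and there is 22 N of contact at TCP z = 0.150. I'll release and look.

```bash
python3 -m inch '0 -2 0 0;0 -2 0 0;0 -2 0 0;0 -2 0 0' 0.9;python3 - <<'E'
from h import *
p,R,st=axes();print(p,st['contact_force'],st['moment'],st['opening'])
S=snap('side','s8.png');s=snap('wrist','w8.png')
for n in ['crank_socket','crank_hub','crank_handle']:
    l=r.tip_of('side',n);print(n,[(round(float(q['p']),2),np.round(q['centre'],1).tolist()) for q in l[:2]])
    l=r.tip_of('wrist',n);print(n,[(round(float(q['p']),2),np.round(q['centre'],1).tolist()) for q in l[:2]])
for h in(.026,): pass
X=np.array([.5418,-.0292,.13]);u=np.array([np.cos(np.radians(63.3)),np.sin(np.radians(63.3)),0])
print(proj(S,[X,X+[0,0,.022],X+.07*u+[0,0,.062]]),proj(s,[X+[0,0,.022],X+.07*u+[0,0,.089]]))
a=cv2.imread('pics/s8.png')[170:250,265:345];b=cv2.imread('pics/w8.png')[70:330,150:410]
cv2.imwrite('pics/c9.png',cv2.hconcat([cv2.resize(q,(400,400),interpolation=2) for q in(a,b)]))
E
```

```text
clock: 14.0
tool_pos: [0.5419, -0.0283, 0.1494]
eef_rot: [-0.688, 0.163, -0.163, 0.688]
contact_force: [1.0, -0.3, 0.9]
opening: 0.691
[ 0.54189189 -0.02826536  0.14944651] [ 1.00219361 -0.31720946  0.88575498] [-0.05703088  0.03922782 -0.01173582] 0.6910675936965794
crank_socket [(0.59, [229.1, 307.4])]
crank_socket []
crank_hub [(0.7, [219.8, 303.0])]
crank_hub [(0.81, [274.0, 282.7])]
crank_handle [(0.91, [182.1, 317.5])]
crank_handle [(0.94, [133.7, 280.8])]
[[228.60901974 305.5465672 ]
 [220.71143194 306.03533737]
 [186.56060618 317.5569889 ]] [[273.83457023 285.10472177]
 [138.68727721 286.69096944]]
```

View pics/c9.png

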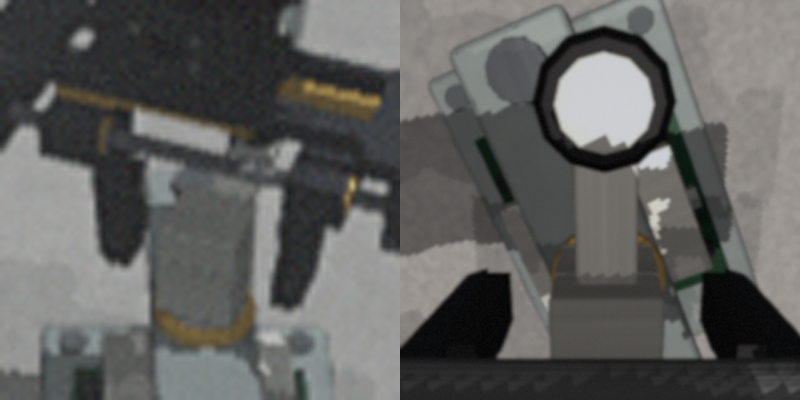

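The crank has straightened onto the square (hub at wrist (283,274), handle at (281,134)). I'll go up over the handle and look again.

```bash
python3 -m inch '0 -20 0 0;0 -50 0 0;0 -85 0 0;0 -105 0 0; 0 -110 20 0; 0 -110 45 0; 0 -110 66 0;0 -110 70 0; 0 -110 70 0' 0.9;python3 - <<'E'
from h import *
p,R,st=axes();print(p,st['opening'],R[:,2])
S=snap('side','s9.png');s=snap('wrist','w9.png');T=snap('top')
for n in ['crank_hub','crank_handle','crank_socket']:
  rays=[]
  for c,im in (('side',S),('wrist',s),('top',T)):
    l=r.tip_of(c,n);print(n,c,[(round(float(q['p']),2),np.round(q['centre'],1).tolist()) for q in l[:2]])
    if l: rays.append(ray(im,l[0]['centre']))
  if len(rays)>1: print('   ->',*tri(rays),atz(s,r.tip_of('wrist',n)[0]['centre'],{'crank_hub':.152,'crank_handle':.192,'crank_socket':.13}[n]))
X=np.array([.5418,-.0292,.13]);u=np.array([np.cos(np.radians(63.3)),np.sin(np.radians(63.3)),0])
print(proj(s,[X+[0,0,.022],X+.07*u+[0,0,.089]]),rel(X+.07*u+[0,0,.051]))
E
```

```text
clock: 15.3
tool_pos: [0.5729, 0.0337, 0.2594]
eef_rot: [0.688, -0.164, 0.163, -0.688]
contact_force: [-0.5, -0.7, -0.0]
opening: 0.948
[0.57292346 0.03372806 0.25944204] 0.9476021156434656 [ 4.49409388e-01  8.93325762e-01 -5.34950690e-04]
crank_hub side [(0.89, [222.5, 307.9])]
crank_hub wrist [(0.74, [282.1, 282.8])]
crank_hub top []
   -> [ 0.54256851 -0.03098585  0.14944   ] [np.float64(3.0), np.float64(3.0)] [ 0.54025108 -0.02899532  0.152     ]
crank_handle side [(0.94, [184.1, 315.7])]
crank_handle wrist [(0.87, [226.6, 280.3])]
crank_handle top [(0.17, [207.3, 147.2])]
   -> [0.54127977 0.18365016 0.21240423] [np.float64(110.0), np.float64(142.8), np.float64(218.6)] [0.56968243 0.03288503 0.192     ]
crank_socket side [(0.8, [231.4, 308.6])]
crank_socket wrist [(0.93, [268.8, 285.1])]
crank_socket top [(0.31, [179.1, 373.6])]
   -> [ 0.54625705 -0.10356748  0.16274437] [np.float64(22.0), np.float64(82.1), np.float64(92.2)] [ 0.54307973 -0.02828202  0.13      ]
[[281.59992327 284.41197077]
 [238.16285479 284.53720584]] [ 0.2 78.7 -0.2]
```

View pics/w9.png

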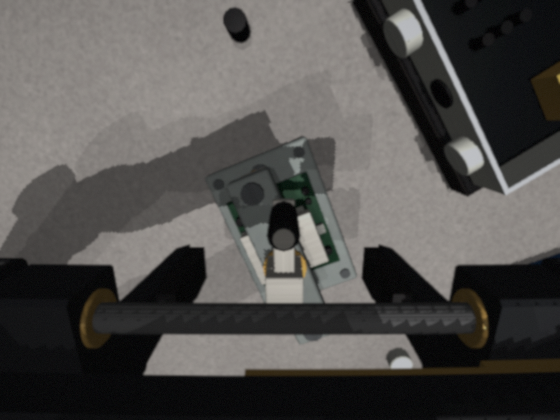

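View pics/s9.png

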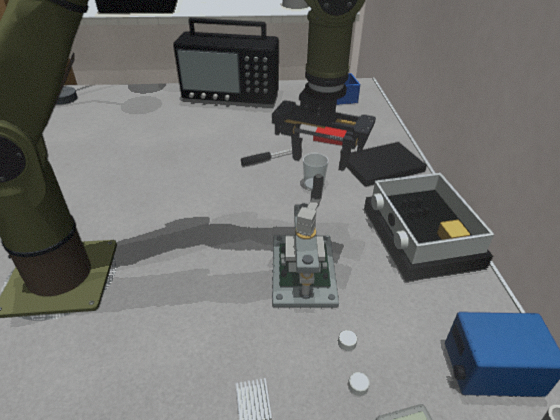

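The handle top is at (283,239), matching the prediction of (284.5,238), and the hub triangulates to z ≈ 0.149 (seated is 0.152). I'll zoom the side view to check seating and lower over the handle.

```bash
python3 -m inch '0 15 0 0;0 35 0 0;0 52 0 0;0 66 0 0; 0 75 0 0; 0 78 0 0; 0 78 0 0;0 78 0 0'; python3 - <<'E'
import cv2
cv2.imwrite('pics/c10.png',cv2.resize(cv2.imread('pics/s9.png')[165:245,270:350],(600,600),interpolation=2))
E
```

```text
clock: 16.85
tool_pos: [0.5737, 0.0336, 0.1823]
eef_rot: [-0.688, 0.163, -0.164, 0.688]
contact_force: [0.3, 0.1, 1.0]
opening: 0.944
```

View pics/c10.png

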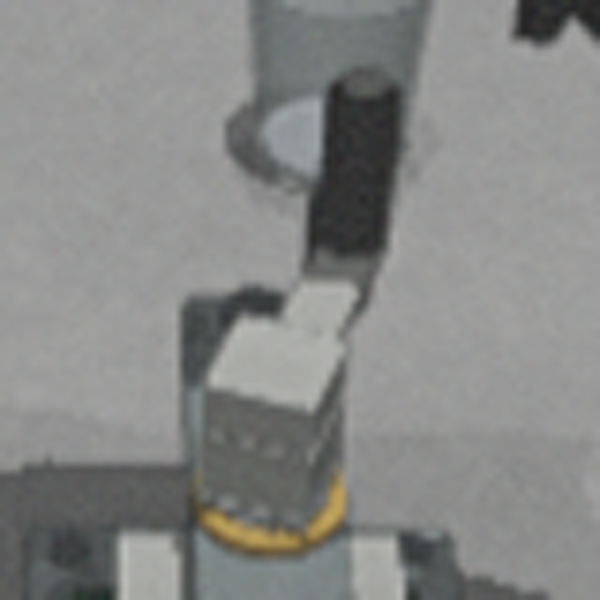

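The hub sits flush on the gold-ringed shoulder. Now I'll grip the handle.

```bash
python3 -m inch '0 0 0 0;0 0 0 0;0 0 0 0;0 0 0 0;0 0 0 0;0 0 0 0;0 0 0 0;0 0 0 0' -1 50; python3 - <<'E'
from h import *
p,R,st=axes();print(p,st['contact_force'],st['moment'],st['opening'],st['q'])
al=np.radians(np.arange(0,361,12))
print([(round(70*np.sin(a)),round(70*np.cos(a)-70)) for a in al])
E
```

```text
clock: 17.65
tool_pos: [0.5732, 0.0336, 0.1817]
eef_rot: [-0.688, 0.164, -0.164, 0.688]
contact_force: [0.2, 0.4, 1.1]
opening: 0.247
[0.57319152 0.03358674 0.18169384] [0.19505375 0.36992883 1.07187009] [-0.03520145  0.05603946 -0.02935133] 0.24675850543151445 [-0.24716481  0.71618995  0.18600233  1.79831268 -0.20328838  0.64565681
 -0.41019536]
[(0, 0), (15, -2), (28, -6), (41, -13), (52, -23), (61, -35), (67, -48), (70, -63), (70, -77), (67, -92), (61, -105), (52, -117), (41, -127), (28, -134), (15, -138), (0, -140), (-15, -138), (-28, -134), (-41, -127), (-52, -117), (-61, -105), (-67, -92), (-70, -77), (-70, -63), (-67, -48), (-61, -35), (-52, -23), (-41, -13), (-28, -6), (-15, -2), (0, 0)]
```

```bash
cat > f.py <<'E'
from h import *
c=np.array([.5418,-.0292])
def rep():
    p,R,st=axes();d=p[:2]-c;rr=np.linalg.norm(d);ph=np.degrees(np.arctan2(d[1],d[0]));u=d/rr;t=np.array([u[1],-u[0]])
    f=np.array(st['contact_force']);print('phi %.1f alpha %.1f rad %.1f z %.4f  resist(tang) %.2f radial %.2f Fz %.2f op %.3f'%(ph,(63.4-ph)%360,rr*1e3,p[2],-f[:2]@t,f[:2]@u,f[2],st['opening']),'M',np.round(st['moment'],2),'t',st['clock'])
rep()
E
python3 -m inch '7 0 0 0;15 0 -2 0;22 0 -3 0;28 0 -6 0;35 0 -9 0;41 0 -13 0;47 0 -18 0;52 0 -23 0;57 0 -29 0;61 0 -35 0'; python3 f.py
```

```text
clock: 18.65
tool_pos: [0.612, -0.0257, 0.1817]
eef_rot: [-0.688, 0.164, -0.164, 0.688]
contact_force: [-1.9, 2.2, -0.2]
opening: 0.23
phi 2.9 alpha 60.5 rad 70.3 z 0.1817  resist(tang) 2.25 radial -1.75 Fz -0.18 op 0.230 M [0.4  0.67 0.03] t 18.65
```

Tangential resistance is 2.25 N, the drag expected when winding freely. I'll carry on around.

```bash
python3 -m inch '6 0 -13 0;9 0 -28 0;9 0 -42 0;6 0 -57 0;0 0 -70 0;-9 0 -82 0;-20 0 -92 0;-33 0 -99 0;-46 0 -103 0;-61 0 -105 0'; python3 f.py; python3 - <<'E'
from h import *
snap('wrist','w11.png');snap('side','s11.png')
E
```

```text
clock: 19.65
tool_pos: [0.5116, -0.0929, 0.1822]
eef_rot: [0.688, -0.162, 0.166, -0.688]
contact_force: [4.5, 3.8, -5.2]
opening: 0.236
phi -115.4 alpha 178.8 rad 70.5 z 0.1822  resist(tang) 2.46 radial -5.40 Fz -5.24 op 0.236 M [ 0.81 -0.87 -0.05] t 19.65
```

View pics/s11.png

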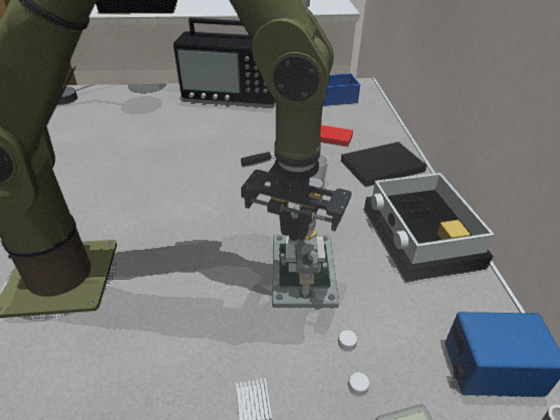

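View pics/w11.png

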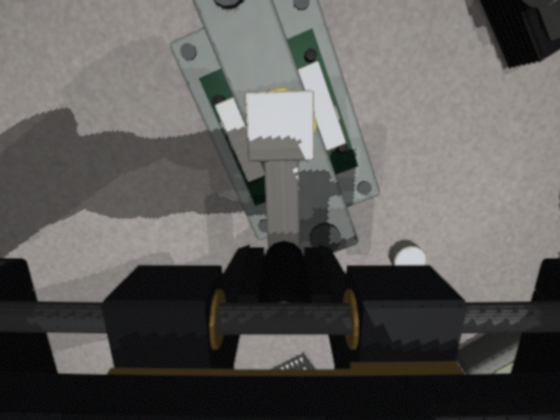

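The wrist view shows the crank half a turn round with the hub still seated at (280,125). I'll keep going with 1 mm of extra downward bias.

```bash
python3 -m inch '-15 1 2 0;-28 1 6 0;-41 1 13 0;-52 1 23 0;-61 1 35 0;-67 1 48 0;-70 1 63 0;-70 1 77 0;-67 1 92 0;-61 1 105 0'; python3 f.py;  python3 -m inch '9 0 12 0;20 0 22 0;33 0 29 0;46 0 33 0;61 0 35 0;76 0 33 0;89 0 29 0;102 0 22 0;113 0 12 0;122 0 0 0'; python3 f.py
```

```text
clock: 20.75
tool_pos: [0.5039, 0.0297, 0.181]
eef_rot: [0.688, -0.163, 0.164, -0.688]
contact_force: [-0.2, -4.4, 2.6]
opening: 0.237
phi 122.7 alpha 300.7 rad 70.1 z 0.1810  resist(tang) 2.52 radial -3.57 Fz 2.62 op 0.237 M [-1.3  -0.04  0.01] t 20.75
clock: 21.75
tool_pos: [0.6123, -0.0234, 0.1809]
eef_rot: [-0.687, 0.164, -0.163, 0.689]
contact_force: [-2.1, 2.7, 5.0]
opening: 0.232
phi 4.7 alpha 58.7 rad 70.7 z 0.1809  resist(tang) 2.88 radial -1.87 Fz 5.05 op 0.232 M [0.47 0.92 0.03] t 21.75
```

```bash
python3 -m inch '6 0 -13 0;9 0 -28 0;9 0 -42 0;6 0 -57 0;0 0 -70 0;-9 0 -82 0;-20 0 -92 0;-33 0 -99 0;-46 0 -103 0;-61 0 -105 0'; python3 f.py;  python3 -m inch '-15 0 2 0;-28 0 6 0;-41 0 13 0;-52 0 23 0;-61 0 35 0;-67 0 48 0;-70 0 63 0;-70 0 77 0;-67 0 92 0;-61 0 105 0'; python3 f.py;  python3 -m inch '9 0 12 0;20 0 22 0;33 0 29 0;46 0 33 0;61 0 35 0;76 0 33 0;89 0 29 0;102 0 22 0;113 0 12 0;122 0 0 0'; python3 f.py; python3 - <<'E'
from h import *
S=snap('side','s12.png')
for n in ['press_plate','crank_hub','crank_socket']:
    l=r.tip_of('side',n);print(n,[(round(float(q['p']),2),np.round(q['centre'],1).tolist()) for q in l[:2]])
cv2.imwrite('pics/c12.png',cv2.hconcat([cv2.resize(cv2.imread('pics/%s.png'%f)[200:310,260:350],(400,489),interpolation=2) for f in('s9','s12')]))
E
```

```text
clock: 22.75
tool_pos: [0.5111, -0.093, 0.1813]
eef_rot: [0.688, -0.163, 0.166, -0.687]
contact_force: [3.4, 0.2, 1.8]
opening: 0.235
phi -115.7 alpha 179.1 rad 70.8 z 0.1813  resist(tang) 2.97 radial -1.62 Fz 1.85 op 0.235 M [ 0.14 -0.61 -0.02] t 22.75
clock: 23.75
tool_pos: [0.5036, 0.0298, 0.1808]
eef_rot: [0.688, -0.164, 0.164, -0.687]
contact_force: [1.1, -5.5, 3.8]
opening: 0.235
phi 122.9 alpha 300.5 rad 70.3 z 0.1808  resist(tang) 2.06 radial -5.18 Fz 3.82 op 0.235 M [-1.55 -0.36  0.01] t 23.75
clock: 24.75
tool_pos: [0.6122, -0.0224, 0.1808]
eef_rot: [-0.687, 0.164, -0.162, 0.689]
contact_force: [-1.7, 1.9, 7.8]
opening: 0.239
phi 5.5 alpha 57.9 rad 70.7 z 0.1808  resist(tang) 2.08 radial -1.52 Fz 7.84 op 0.239 M [ 0.45  0.6  -0.  ] t 24.75
press_plate [(0.76, [256.2, 302.9])]
crank_hub [(0.86, [221.3, 306.9]), (0.2, [185.2, 312.5])]
crank_socket [(0.86, [229.5, 306.4])]
```

View pics/c12.png

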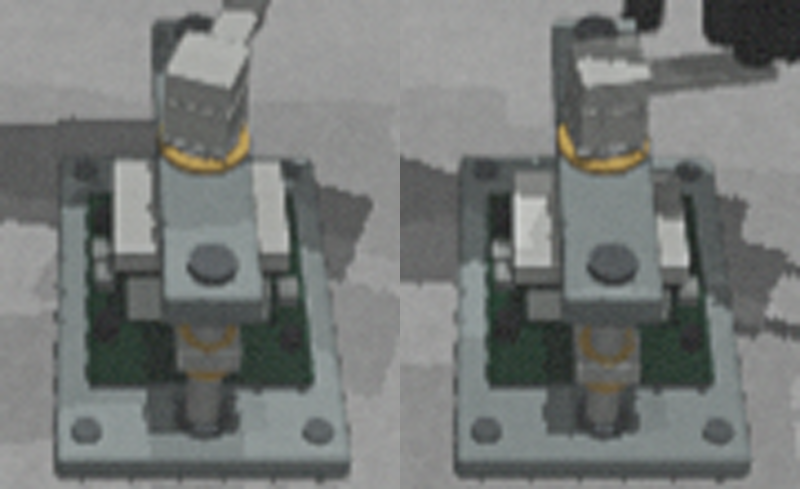

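The hub is still on the shoulder, and the plate has come visibly lower along the front pillar. One more third of a turn brings it to 900°, still short of the earliest stop at 936°.

```bash
python3 -m inch '6 0 -13 0;9 0 -28 0;9 0 -42 0;6 0 -57 0;0 0 -70 0;-9 0 -82 0;-20 0 -92 0;-33 0 -99 0;-46 0 -103 0;-61 0 -105 0'; python3 f.py; python3 - <<'E'
import numpy as np
prev=None
for a in range(180,541,10):
    P=np.array([70*np.sin(np.radians(a)),70*np.cos(np.radians(a))])
    P=np.round(P*2)/2
    if prev is not None: print(a,(P-prev).tolist(),end=' | ')
    prev=P
E
```

```text
clock: 25.95
tool_pos: [0.5111, -0.0928, 0.1812]
eef_rot: [0.688, -0.163, 0.165, -0.687]
contact_force: [1.4, -3.0, 3.3]
opening: 0.232
phi -115.7 alpha 179.1 rad 70.6 z 0.1812  resist(tang) 2.57 radial 2.05 Fz 3.35 op 0.232 M [-0.35 -0.43  0.01] t 25.95
190 [-12.0, 1.0] | 200 [-12.0, 3.0] | 210 [-11.0, 5.5] | 220 [-10.0, 7.0] | 230 [-8.5, 8.5] | 240 [-7.0, 10.0] | 250 [-5.5, 11.0] | 260 [-3.0, 12.0] | 270 [-1.0, 12.0] | 280 [1.0, 12.0] | 290 [3.0, 12.0] | 300 [5.5, 11.0] | 310 [7.0, 10.0] | 320 [8.5, 8.5] | 330 [10.0, 7.0] | 340 [11.0, 5.5] | 350 [12.0, 3.0] | 360 [12.0, 1.0] | 370 [12.0, -1.0] | 380 [12.0, -3.0] | 390 [11.0, -5.5] | 400 [10.0, -7.0] | 410 [8.5, -8.5] | 420 [7.0, -10.0] | 430 [5.5, -11.0] | 440 [3.0, -12.0] | 450 [1.0, -12.0] | 460 [-1.0, -12.0] | 470 [-3.0, -12.0] | 480 [-5.5, -11.0] | 490 [-7.0, -10.0] | 500 [-8.5, -8.5] | 510 [-10.0, -7.0] | 520 [-11.0, -5.5] | 530 [-12.0, -3.0] | 540 [-12.0, -1.0] |
```

Now 10° at a time, typed out, with a force check between calls that stops the chain if resistance exceeds 3.6 N.

```bash
cat >> f.py <<'E'
p,R,st=axes();d=p[:2]-c;u=d/np.linalg.norm(d)
sys.exit(0 if -np.array(st['contact_force'])[:2]@np.array([u[1],-u[0]])<3.6 else 1)
E
python3 -m inch '-6 0 0.5 0;-12 0 1 0;-18 0 2.5 0;-24 0 4 0;-24 0 4 0' >/dev/null; python3 f.py && python3 -m inch '-5.5 0 2.5 0;-11 0 5.5 0;-11 0 5.5 0' >/dev/null; python3 f.py && python3 -m inch '-5 0 3.5 0;-10 0 7 0;-10 0 7 0' >/dev/null; python3 f.py && python3 -m inch '-4.5 0 4 0;-8.5 0 8.5 0;-8.5 0 8.5 0' >/dev/null; python3 f.py && python3 -m inch '-3.5 0 5 0;-7 0 10 0;-7 0 10 0' >/dev/null; python3 f.py
```

```text
phi -137.5 alpha 200.9 rad 70.5 z 0.1809  resist(tang) 1.69 radial 3.27 Fz 8.41 op 0.233 M [-0.58  0.18  0.02] t 26.45
phi -147.8 alpha 211.2 rad 70.4 z 0.1808  resist(tang) 1.54 radial 2.87 Fz 8.22 op 0.236 M [-0.64  0.36  0.03] t 26.75
phi -157.9 alpha 221.3 rad 70.3 z 0.1808  resist(tang) 1.54 radial 2.43 Fz 9.34 op 0.234 M [-0.5   0.29  0.  ] t 27.05
phi -167.9 alpha 231.3 rad 70.3 z 0.1808  resist(tang) 1.30 radial 2.95 Fz 9.85 op 0.237 M [-0.43  0.21 -0.05] t 27.35
phi -178.0 alpha 241.4 rad 70.2 z 0.1808  resist(tang) 1.95 radial 0.83 Fz 8.87 op 0.235 M [-0.41  0.14  0.04] t 27.65
```

```bash
python3 f.py >/dev/null&& python3 -m inch '-2.5 0 5.5 0;-5.5 0 11 0;-5.5 0 11 0' >/dev/null; python3 f.py && python3 -m inch '-1.5 0 6 0;-3 0 12 0;-3 0 12 0' >/dev/null; python3 f.py && python3 -m inch '-0.5 0 6 0;-1 0 12 0;-1 0 12 0' >/dev/null; python3 f.py && python3 -m inch '0.5 0 6 0;1 0 12 0;1 0 12 0' >/dev/null; python3 f.py && python3 -m inch '1.5 0 6 0;3 0 12 0;3 0 12 0' >/dev/null; python3 f.py && python3 -m inch '2.5 0 5.5 0;5.5 0 11 0;5.5 0 11 0' >/dev/null; python3 f.py
```

```text
phi 171.8 alpha 251.6 rad 70.2 z 0.1808  resist(tang) 1.38 radial 0.88 Fz 7.40 op 0.238 M [-0.4  -0.15 -0.  ] t 27.95
phi 162.1 alpha 261.3 rad 70.1 z 0.1808  resist(tang) 2.98 radial 0.41 Fz 7.55 op 0.233 M [-0.84 -0.06 -0.03] t 28.25
phi 154.0 alpha 269.4 rad 70.2 z 0.1807  resist(tang) 8.23 radial -1.00 Fz 7.96 op 0.233 M [-1.83  0.22 -0.02] t 28.55
phi 154.0 alpha 269.4 rad 70.2 z 0.1807  resist(tang) 8.23 radial -1.00 Fz 7.96 op 0.233 M [-1.83  0.22 -0.02] t 28.55
phi 154.0 alpha 269.4 rad 70.2 z 0.1807  resist(tang) 8.23 radial -1.00 Fz 7.96 op 0.233 M [-1.83  0.22 -0.02] t 28.55
phi 154.0 alpha 269.4 rad 70.2 z 0.1807  resist(tang) 8.23 radial -1.00 Fz 7.96 op 0.233 M [-1.83  0.22 -0.02] t 28.55
```

Resistance climbed from 3.0 to 8.2 N within 8°, at about 2.75 turns. That is the firm stop and inside the 5–9 N range, so I won't wind further. I'll ease off a few mm of elastic load, still positive, and then open.

```bash
python3 -m inch '0 0 -2 0;0 0 -4 0;0 0 -4 0'; python3 f.py; python3 -m inch '0 0 -4 0' ; python3 f.py
```

```text
clock: 28.85
tool_pos: [0.477, -0.0024, 0.1808]
eef_rot: [0.688, -0.165, 0.164, -0.687]
contact_force: [-1.6, -5.7, 6.8]
opening: 0.234
phi 157.5 alpha 265.9 rad 70.1 z 0.1808  resist(tang) 5.86 radial -0.65 Fz 6.79 op 0.234 M [-1.37  0.07  0.  ] t 28.85
clock: 28.95
tool_pos: [0.4759, -0.0051, 0.1808]
eef_rot: [0.688, -0.164, 0.164, -0.687]
contact_force: [0.2, -4.0, 6.0]
opening: 0.236
phi 159.9 alpha 263.5 rad 70.2 z 0.1808  resist(tang) 3.69 radial -1.59 Fz 5.97 op 0.236 M [-1.04 -0.29 -0.05] t 28.95
```

Unloading is purely elastic. Fully open, a finger could reach the hub, so I'll open only to 40 mm and then lift straight up.

```bash
python3 -m inch '0 0 0 0;0 0 0 0;0 0 0 0;0 0 0 0' -0.1; python3 f.py; python3 -m inch '0 -10 0 0;0 -25 0 0;0 -45 0 0;0 -70 0 0;0 -95 0 0;0 -120 -30 0; 0 -130 -70 0; 0 -130 -110 0;0 -130 -110 0'; python3 - <<'E'
from h import *
s=snap('wrist','w13.png');S=snap('side','s13.png')
for n in ['press_plate','crank_hub','crank_socket','crank_handle','spindle_seat']:
  for c in('side','wrist'):
    l=r.tip_of(c,n);print(n,c,[(round(float(q['p']),2),np.round(q['centre'],1).tolist()) for q in l[:2]])
cv2.imwrite('pics/c13.png',cv2.hconcat([cv2.resize(cv2.imread('pics/s13.png')[170:310,250:350],(400,560),interpolation=2),cv2.resize(cv2.imread('pics/w13.png'),(400,300))[:, :].copy() if 0 else cv2.copyMakeBorder(cv2.resize(cv2.imread('pics/w13.png'),(400,300)),0,260,0,0,0)]))
print(axes()[0])
E
```

```text
clock: 29.35
tool_pos: [0.4752, -0.0037, 0.1803]
eef_rot: [-0.688, 0.164, -0.163, 0.688]
contact_force: [-0.3, 0.0, -0.1]
opening: 0.448
phi 159.0 alpha 264.4 rad 71.3 z 0.1803  resist(tang) 0.08 radial 0.28 Fz -0.10 op 0.448 M [-0.03  0.08  0.  ] t 29.35
clock: 30.25
tool_pos: [0.4231, -0.1075, 0.312]
eef_rot: [0.688, -0.167, 0.167, -0.686]
contact_force: [0.4, -0.1, 0.5]
opening: 0.45
press_plate side [(0.86, [253.9, 303.2]), (0.55, [272.6, 300.5])]
press_plate wrist [(0.61, [75.6, 344.7])]
crank_hub side [(0.71, [223.0, 305.0])]
crank_hub wrist [(0.56, [62.2, 361.2])]
crank_socket side [(0.71, [228.9, 309.6])]
crank_socket wrist [(0.82, [66.8, 359.0])]
crank_handle side [(0.7, [202.7, 270.5])]
crank_handle wrist [(0.82, [79.6, 285.5])]
spindle_seat side [(0.18, [229.8, 308.4]), (0.17, [205.6, 312.1])]
spindle_seat wrist []
[ 0.42613336 -0.10240762  0.31057565]
```

View pics/c13.png

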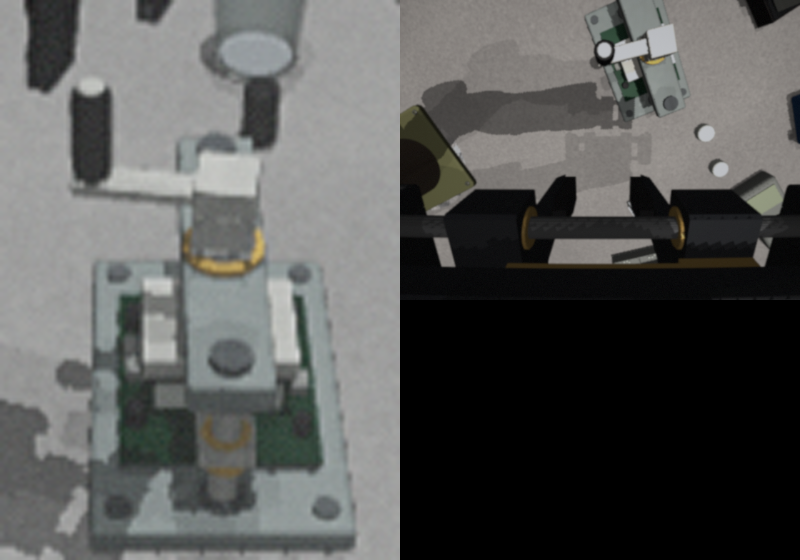

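```bash
python3 -m inch '0 0 0 0;0 0 0 0;0 0 0 0;0 0 0 0;0 0 0 0'; python3 - <<'E'
from h import *
print(axes()[2]['contact_force'],np.abs(axes()[2]['qd']).max()); print(r.finish_job())
E
```

```text
clock: 31.35
tool_pos: [0.426, -0.1028, 0.3107]
eef_rot: [-0.688, 0.164, -0.164, 0.688]
contact_force: [-0.8, -0.6, 0.1]
opening: 0.447
[-0.80367255 -0.558091    0.08067813] 0.0019962058848748965
the job is handed in; nothing more can be done
None
```

I fitted the crank onto the spindle square, wound it clockwise by its handle to the firm stop, released it and handed the job in at 31 s. No verdict was reported.

- **Winding:** it took about 2.75 turns. Resistance stayed at roughly 1.3–3 N while running free, then rose from 3.0 to 8.2 N over the last 8°. I stopped there, inside the 5–9 N firm range. I backed off about 6° before opening, and the force fell to 3.7 N in step with the spindle's stated springiness.
- **Last checks:** the pictures show the crank upright and the hub flush on the shoulder. The gripper was clear, with under 1 N of residual force reading.
- **Bystanders:** in the last pictures those in view looked undisturbed. I did not measure their positions again.
- **Limits and disagreements:**
    - That the plate is at 56 mm is inferred from the force rise only, because plate readings from the cameras are too coarse.
    - The networks' single-camera readings varied by a few mm.
    - Some top-camera triangulations were plainly wrong, partly because the arm blocked its view, so I ignored them.

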